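# Shut and bed down the battery hatch of a garden-railway locomotive

## Robot

A 6-joint arm with a two-finger parallel gripper is mounted at the origin on the work surface. World frame = base frame: x ahead of the robot, y to its left, z up, the work surface at z = 0. Lengths are in m, angles in degrees, forces in N, time in s.
With the tool pointing down it reaches from about 0.3 to 0.75 m from the base axis. Payload 8.5 kg.
Tool frame: the origin (TCP) lies at the very end of the fingers, on their centre line; the grasp point (between the pads) lies 19 mm behind it (env.grip_depth is the z of the grasp point in the tool frame, in m); z points along the fingers, y is the direction in which the jaws open and shut (so a half turn about z gives the same grasp; the last joint's range is limited). The gripper opens to 85 mm and grips with 20 to 120 N. Pads are 22 mm wide; open, the fingers measure 114 mm over their backs; the gripper's body (76 mm by 85 mm) begins 54 mm behind the grasp point. The pads swing forward as they close: fully open they stand 13 mm farther back than shut.
Start: joints at [62.664, 21.807, 74.336, -0, 83.858, -12.336], TCP at [0.142, 0.531, 0.231] pointing down, gripper open.
Joint ranges: [-178.18, 178.18], [-50.72, 133.34], [12.68, 142.11], [-81.47, 261.47], [9.98, 163.14], [-165.26, 165.26]. Speed limits (degrees/s): [136.94, 136.94, 180, 180, 180, 180].

## Interface

Orientations are given as a 3x3 rotation matrix whose columns are the frame's x, y, z axes.
In Python, from rig import env gives the robot as it stands.
- The arm moves only by the tool apply_moves, never from a script. Its argument "plan" is a list of rows, each an object of numbers: "tx", "ty", "tz": the shift along the world's x, y, z in mm; "rx", "ry", "rz": the turn, a rotation vector about the world's x, y, z in rad; "jaw": the opening, from -1 (shut) to 1 (fully open). A call has 1 to 12 rows; each row is the pose to reach, as a shift and turn from the pose measured when the call began; what a row does not reach only later rows make up. A row lasts 1/10 s, in which the tool goes at most 50 mm and 8.59 degrees, less where a joint would pass 70% of its speed; a pose out of reach is approached as far as the arm can. A call with a gripper value outside its range is refused whole. The fingers move at their own pace and stop on an object; "grip_force" is the grip in N (left out, the last holds). Time passes only in rows, so rows that repeat a pose let the fingers close. It gives the time, the measured TCP pose, the force and the opening at its end, in the units of the state.
- env.observe(): the state, without advancing time (a new reading comes with each control period).
- env.get_image(name): name is "scene" or "top"; returns a dict with "image" (400x640x3 uint8, red, green, blue), "intrinsics" (3x3 intrinsics, pixels), "world_from_camera" (4x4, takes a point from camera to world coordinates). Camera axes: x right, y up, looking along -z (the intrinsics and any distortion apply to the point x, -y, -z); pixel columns grow to the right and rows downward; lengths in m; the calibration is good to about 2 mm. A picture is of the moment at which its call begins. There is no depth.
- env.close_job(): hands the job in, once; it reports no verdict.
The state is a dict: "time_s": time; "q": joint angles; "qvel": joint speeds; "joint_efforts": joint torques, N m; "position": TCP position; "tool_rot": TCP orientation; "ft_force": force on the tool from outside, world axes, zero at the start; "wrist_torque": the same for the moment, N m; "grip_width": finger opening in m.
Only numpy, scipy, OpenCV 4.12 (cv2) and the standard library are available. Lean on these libraries where they do the work, as an engineer would, in place of code of your own. Each camera call takes 0.05 s, during which the arm holds its last target.

## Task

The battery hatch of the model locomotive has a new self-adhesive seal. Swing the hatch shut, turn its quarter-turn fastener clockwise until the slot in the wing lines up with the two index slots in the round plate under it, then let go of the fastener and press with the fingertips on the hatch sheet itself, firmly as with a thumb, until the hatch is fully home on its frame. Finish while still holding it pressed down like that, clear of the fastener; leave the tools and spares lying around the locomotive where they are.

Things in the scene. Friction and masses are not known exactly. Their poses are not given: they have to be found in the camera images.
- loco: All sizes here in mm. Green model diesel on track board and grey pad, fixed. Origin on the table under the middle of the hatch; x across it (-x: fastener side, towards the robot), y along it (+y to the cab), z up. Hood top at z 140, x -50 to 50. Hinge line along y at x 44, z 142. Cab (y 102 to 180) 181 tall; exhaust at y -92, 150 tall.
- hatch (a joint): Hatch angle (rad): 0 fully home on the frame, grows as it opens, pi/2 upright, stop 1.85; starts at 1.25 to 1.7. Its hinge is stiff enough to keep it open; below about 1 rad it sinks shut slowly by itself. Unpressed, the springy seal keeps it at 0.02 to 0.04 (2 to 3.5 mm proud at the free edge); some 5 N on the middle of the sheet, less nearer the free edge, brings it home to a hard stop.
- fastener (a joint): Fastener turn (rad), grows clockwise seen from outside (from above when shut). 0: wing along the hinge (y); pi/2: wing points across, free edge to hinge, its slot in line with the two black index slots: locked, cam under the frame. Starts at 0.1 to 0.45. End stops at -0.1 and 2.0, none at pi/2; friction 0.03 N m holds it. With the hatch over 0.07 rad open the cam jams on the frame.
- hatch_hinge (a point): Point on the hinge line, at mid length, level with the underside of the sheet. Axes of the hatch: +z out of its outer face (up when shut), -x from hinge to free edge, y along the hinge (towards the cab). The hatch is a green sheet, 88 from hinge to free edge, 150 along the hinge, 4 thick, 0.12 kg.
- hatch_centre (a point): Centre of the hatch's outer face (44 from the hinge, 44 from the free edge); same axes as hatch_hinge. The face is flat, save for the fastener and louvres 1 high.
- fastener_top (a point): Centre of the top of the steel wing, on its axis: 68 from the hinge line, 20 from the free edge, at mid length, 22 above the outer face. y along the wing, turning with it; z out of the hatch. Wing 28 long, 9 thick, from 5 to 22 above the face, black slot along its top; below it a boss 24 and a plate 39 in diameter, 1 thick.
- screwdriver: screwdriver lying on the pad, 150 long; origin midway under it. A bystander: leave it alone
- spare_bogie: spare four-wheel bogie, 88 x 108 x 38 tall; origin under its centre. A bystander: leave it alone
- oiler: white oil bottle with black cap, standing, 34 diameter, 95 tall; origin under its centre. A bystander: leave it alone
- tape_roll: paper tape roll lying flat, 68 diameter, 19 tall; origin under its centre. A bystander: leave it alone
- parts_tin: shallow round aluminium tin, 64 diameter, 28 tall; origin under its centre. A bystander: leave it alone
- brush: brush lying behind the locomotive, 170 long; origin midway under it. A bystander: leave it alone
- spare_coupler: spare coupler lying behind the locomotive, 20 x 73 x 14 tall; origin under its head. A bystander: leave it alone

How it is judged (in metres and radians):
On the way, in this order (a step that is already met when the one before it is completed fails the run):
1. the hatch is swung down onto its seal (value of joint hatch below 0.06 rad), for 0.2 s.
2. the fastener is turned until its slot lines up, with the hatch shut (value of joint fastener between 1.4208 and 1.7208 rad and value of joint hatch below 0.07 rad), for 0.2 s.
At the end, for the whole second after the job is handed in: The fastener's slot is within 0.15 rad (about 9 degrees) of the index slots, the hatch is home (hinge angle under 0.014 rad, about 1 mm at the free edge), and the fingers keep pressing on the hatch sheet with 4 to 40 N while touching the fastener no longer, right to the end (value of joint fastener between 1.4208 and 1.7208 rad and value of joint hatch below 0.014 rad and contact force between the fingers and hatch between 4 and 40 N and contact force between the fingers and fastener below 0.5 N); the arm keeps its last pose, push and grip.
It fails at once if a tool or spare lying around the locomotive is moved by more than 30 mm (distance of any of screwdriver, spare_bogie, oiler, tape_roll, parts_tin, brush, spare_coupler from where it was at the start of the episode above 0.03 m).
It also fails if it takes over 59 s, if anything falls off the work surface, if the arm or the gripper's body presses on something with over 40 N, if the wrist force passes 120 N, or if a joint passes its speed limit or range.

## Working session

There is one attempt and no reset: what is moved stays moved. The work goes in short steps, Python scripts to look and compute and a tool call to move; the robot and the scene stay as the last step left them, time stands still between calls to the robot, and variables do not carry over. Pictures are saved under pics/ and viewed, and the job is handed in when it is done.

Besides the shell and the picture viewer there is one more tool, called by a JSON object that holds its "name" and its "arguments". apply_moves: Moves the arm, as the interface text tells. Its arguments: {"type":"object","properties":{"plan":{"type":"array","items":{"type":"object","properties":{"tx":{"type":"number"},"ty":{"type":"number"},"tz":{"type":"number"},"rx":{"type":"number"},"ry":{"type":"number"},"rz":{"type":"number"},"jaw":{"type":"number"}}}},"grip_force":{"type":"number"}},"required":["plan"]}

```bash
ls; mkdir -p pics
python3 - <<'E'
from rig import env
import cv2,numpy as np
s=env.observe();print(s)
for n in("scene","top"):
    d=env.get_image(n);cv2.imwrite(f"pics/{n}0.png",cv2.cvtColor(d["image"],cv2.COLOR_RGB2BGR))
    print(n,d["intrinsics"],d["world_from_camera"],[k for k in d])
E
```

```text
pics
{'time_s': 0.0, 'q': array([ 6.26658552e+01,  2.18404355e+01,  7.43845008e+01,  1.90300743e-03,
        8.38569524e+01, -1.23360434e+01]), 'qvel': array([-0.06522294,  0.10388586,  0.04049297, -0.05765915, -0.00249818,
        0.0286605 ]), 'joint_efforts': array([ 1.13163584e-03, -4.48454225e+01, -2.31283021e+01, -1.36572839e-04,
        4.67792837e-03, -5.14537106e-06]), 'position': array([0.14219518, 0.53100573, 0.23071846]), 'tool_rot': array([[-9.65933360e-01,  2.58790017e-01, -6.85607067e-04],
       [ 2.58790705e-01,  9.65932605e-01, -1.25448176e-03],
       [ 3.37602863e-04, -1.38917452e-03, -9.99998978e-01]]), 'ft_force': array([ 0.52235109,  0.19709249, -0.02681572]), 'wrist_torque': array([-0.01260541,  0.026715  , -0.0161219 ]), 'grip_width': 0.08569991434514393}
scene [[451.63196646   0.         315.04707412]
 [  0.         451.63196646 203.39689857]
 [  0.           0.           1.        ]] [[-0.70088326 -0.59288907  0.39654155  0.90222178]
 [ 0.71325741 -0.58658672  0.38364031  0.37593454]
 [ 0.00514986  0.55172327  0.83401134  0.94090516]
 [ 0.          0.          0.          1.        ]] ['image', 'intrinsics', 'world_from_camera']
top [[440.79554526   0.         320.7898371 ]
 [  0.         440.79554526 201.02187763]
 [  0.           0.           1.        ]] [[-0.02791433  0.99429203 -0.10297642  0.40875505]
 [-0.9989521  -0.03148537 -0.03321706  0.00122918]
 [-0.03626971  0.10194128  0.99412901  1.19461496]
 [ 0.          0.          0.          1.        ]] ['image', 'intrinsics', 'world_from_camera']
```

View pics/scene0.png

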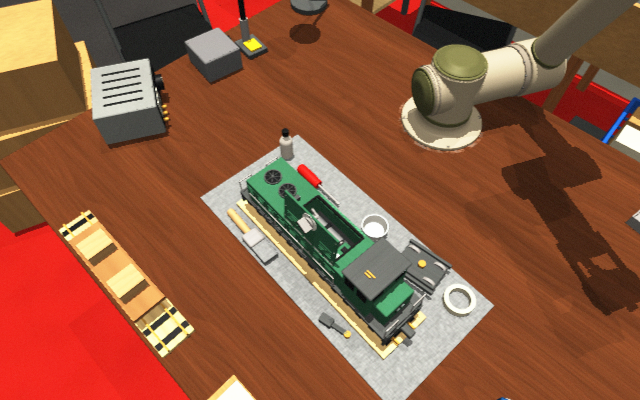

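View pics/top0.png

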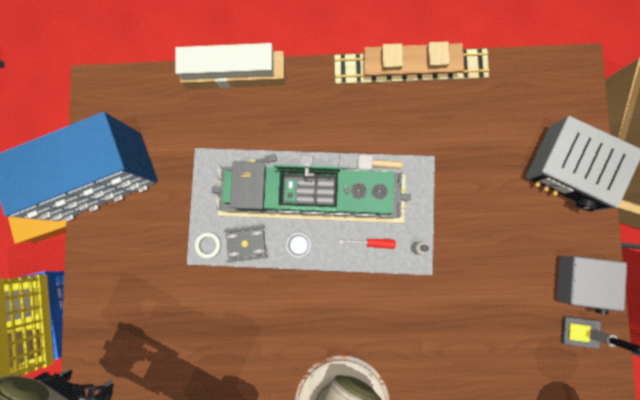

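Run:
```python
import cv2
a=cv2.imread("pics/top0.png")[150:280,180:440];cv2.imwrite("pics/topz.png",cv2.resize(a,None,fx=3,fy=3,interpolation=cv2.INTER_CUBIC))
a=cv2.imread("pics/scene0.png")[140:340,230:430];cv2.imwrite("pics/scz.png",cv2.resize(a,None,fx=3,fy=3,interpolation=cv2.INTER_CUBIC))
```

```text
(no output)
```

View pics/topz.png

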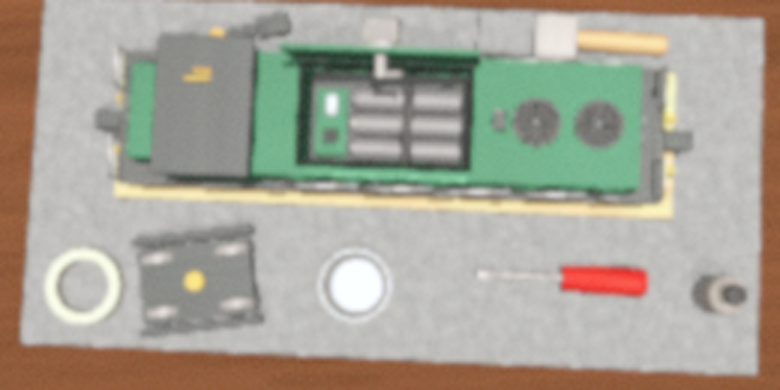

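View pics/scz.png

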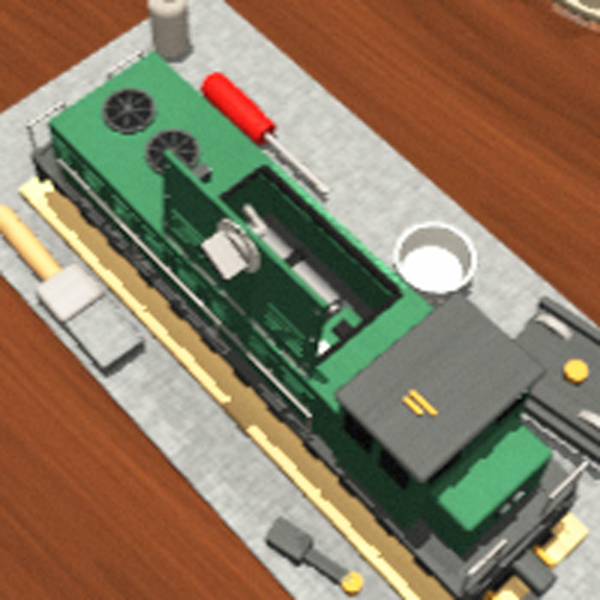

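```bash
cat > h.py <<'E'
import numpy as np,cv2
K={};T={}
K['scene']=np.array([[451.63196646,0,315.04707412],[0,451.63196646,203.39689857],[0,0,1]])
T['scene']=np.array([[-0.70088326,-0.59288907,0.39654155,0.90222178],[0.71325741,-0.58658672,0.38364031,0.37593454],[0.00514986,0.55172327,0.83401134,0.94090516]])
K['top']=np.array([[440.79554526,0,320.7898371],[0,440.79554526,201.02187763],[0,0,1]])
T['top']=np.array([[-0.02791433,0.99429203,-0.10297642,0.40875505],[-0.9989521,-0.03148537,-0.03321706,0.00122918],[-0.03626971,0.10194128,0.99412901,1.19461496]])
def ray(n,u,v):
    k=K[n];d=T[n][:,:3]@np.array([(u-k[0,2])/k[0,0],-(v-k[1,2])/k[1,1],-1]);return T[n][:,3],d
def onz(n,u,v,z):
    c,d=ray(n,u,v);return c+d*(z-c[2])/d[2]
def proj(n,p):
    q=T[n][:,:3].T@(np.asarray(p)-T[n][:,3]);k=K[n];return np.array([k[0,2]+k[0,0]*q[0]/-q[2],k[1,2]+k[1,1]*q[1]/q[2]])
def tri(u1,u2):
    A=[];b=[]
    for n,u in(('top',u1),('scene',u2)):
        c,d=ray(n,*u);d=d/np.linalg.norm(d);P=np.eye(3)-np.outer(d,d);A.append(P);b.append(P@c)
    x=np.linalg.solve(A[0]+A[1],b[0]+b[1]);return x,np.linalg.norm(A[0]@x-b[0])+np.linalg.norm(A[1]@x-b[1])
E
python3 - <<'E'
from h import *
im=cv2.imread("pics/top0.png");f=im.astype(int)
g=((f[...,1]-f[...,2]>40)&(f[...,1]>95)).astype(np.uint8)
# near edge: for hood columns, lowest green row
z=lambda x,y:(180+(x+.5)/3-.5,150+(y+.5)/3-.5)
def subpix_col(u,v0,v1): # strongest falling edge in green-red
    p=(f[:,u,1]-f[:,u,2]).astype(float);
    d=np.diff(p[v0:v1]);i=np.argmin(d)
    w=-np.minimum(d[max(i-1,0):i+2],0);return v0+max(i-1,0)+.5+np.average(np.arange(len(w)),weights=w)
pts=[]
for u in list(range(266,282))+list(range(340,390)):
    pts.append(onz('top',u,subpix_col(u,203,218),.14))
pts=np.array(pts);
ln=cv2.fitLine(pts[:,:2].astype(np.float32),cv2.DIST_HUBER,0,.01,.01).ravel();print('near edge dir,pt',ln,'yaw of y axis',np.degrees(np.arctan2(-ln[0]*np.sign(ln[1]),abs(ln[1]))))
# far edge
p2=[]
for u in list(range(344,390)):
    q=(f[:,u,1]-f[:,u,2]).astype(float)[162:180];d=np.diff(q);i=np.argmax(d);w=np.maximum(d[max(i-1,0):i+2],0)
    p2.append(onz('top',u,162+max(i-1,0)+.5+np.average(np.arange(len(w)),weights=w),.14))
p2=np.array(p2);l2=cv2.fitLine(p2[:,:2].astype(np.float32),cv2.DIST_HUBER,0,.01,.01).ravel();print('far',l2,'dist',abs(np.cross(l2[:2],ln[2:]-l2[2:])))
for nm,(x,y) in dict(cabFL=(158,38),cabFR=(255,35),cabNR=(250,180),cabNL=(153,175)).items(): print(nm,onz('top',*z(x,y),.181))
for nm,(x,y) in dict(holeNL=(298,165),holeNR=(471,168),wingtopcorner=(380,70)).items(): print(nm,onz('top',*z(x,y),.142))
s=lambda x,y:(230+(x+.5)/3-.5,140+(y+.5)/3-.5)
print('scene cab', [onz('scene',*s(*c),.181) for c in((460,295),(545,372),(425,480),(338,397))])
E
```

```text
near edge dir,pt [ 0.07305244  0.9973281   0.48803014 -0.05088426] yaw of y axis -4.1893277
far [ 0.0902771   0.99591666  0.5894286  -0.06996647] dist 0.10270711
cabFL [0.61175407 0.24057998 0.181     ]
cabFR [0.61146621 0.16414996 0.181     ]
cabNR [0.49784622 0.16972719 0.181     ]
cabNL [0.50407641 0.2452746  0.181     ]
holeNL [0.51215667 0.13730924 0.142     ]
holeNR [ 0.50540017 -0.00133975  0.142     ]
wingtopcorner [0.58706167 0.0694973  0.142     ]
scene cab [array([0.50593689, 0.17510629, 0.181     ]), array([0.51088851, 0.24743357, 0.181     ]), array([0.61654135, 0.24032155, 0.181     ]), array([0.61331373, 0.16768106, 0.181     ])]<stdin>:20: DeprecationWarning: Arrays of 2-dimensional vectors are deprecated. Use arrays of 3-dimensional vectors instead. (deprecated in NumPy 2.0)
```

```bash
cat >> h.py <<'E'
O=np.array([.548,.067,0]);a=np.radians(-4.3);X=np.array([np.cos(a),np.sin(a),0]);Y=np.array([-np.sin(a),np.cos(a),0])
R=np.stack([X,Y,[0,0,1]],1)
loc=lambda p:R.T@(np.asarray(p)-O)
w=lambda *p:O+R@np.array(p)
E
python3 - <<'E'
from h import *
z=lambda x,y:(180+(x+.5)/3-.5,150+(y+.5)/3-.5)
s=lambda x,y:(230+(x+.5)/3-.5,140+(y+.5)/3-.5)
for nm,px,yl in(('c-',s(165,148),-.075),('c+',s(325,322),.075)):
    c,d=ray('scene',*px);c=R.T@(c-O);d=R.T@d;print(nm,c+d*(yl-c[1])/d[1])
for th in(1.25,1.4,1.55,1.7):
    out=[]
    for yl in(-.075,.075):
        p=w(.044-.088*np.cos(th),yl,.142+.088*np.sin(th)); 
        for n in('top','scene'):
            q=proj(n,p);o=(180,150) if n=='top' else (230,140);out.append(((q-o)*3).round())
    print(th,out)
im=cv2.imread("pics/scene0.png")[175:265,275:345];cv2.imwrite("pics/scz2.png",cv2.resize(im,None,fx=8,fy=6.6,interpolation=cv2.INTER_CUBIC))
im=cv2.imread("pics/top0.png")[150:220,260:350];cv2.imwrite("pics/topz2.png",cv2.resize(im,None,fx=8,fy=8,interpolation=cv2.INTER_CUBIC))
E
```

```text
c- [ 0.04347254 -0.075       0.23901081]
c+ [0.04267183 0.075      0.21683734]
1.25 [array([478.,  85.]), array([198., 137.]), array([277.,  77.]), array([357., 289.])]
1.4 [array([479.,  67.]), array([182., 144.]), array([277.,  59.]), array([342., 298.])]
1.55 [array([480.,  49.]), array([166., 154.]), array([278.,  41.]), array([326., 310.])]
1.7 [array([480.,  32.]), array([150., 166.]), array([279.,  24.]), array([309., 324.])]
```

View pics/scz2.png

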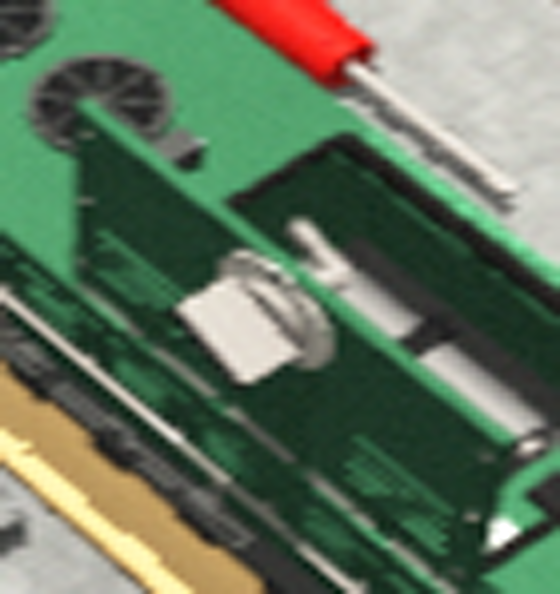

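View pics/topz2.png

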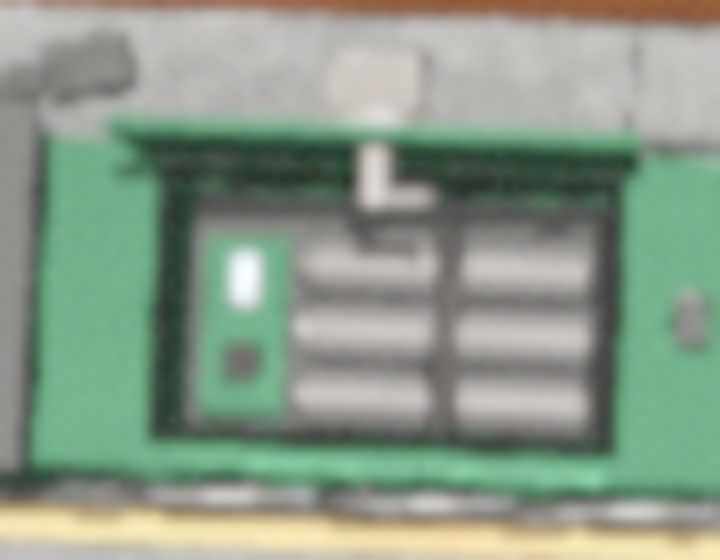

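{"name": "apply_moves", "arguments": {"plan": [{"tz": 45,"jaw": -1},{"tx": 25,"ty": -25,"tz": 100,"rz": -0.15,"jaw": -1},{"tx": 60,"ty": -62,"tz": 110,"rz": -0.3,"jaw": -1},{"tx": 90,"ty": -94,"tz": 110,"rz": -0.43,"jaw": -1},{"tx": 120,"ty": -125,"tz": 110,"rz": -0.56,"jaw": -1},{"tx": 150,"ty": -156,"tz": 110,"rz": -0.7,"jaw": -1},{"tx": 180,"ty": -187,"tz": 110,"rz": -0.83,"jaw": -1},{"tx": 210,"ty": -218,"tz": 110,"rz": -0.96,"jaw": -1},{"tx": 240,"ty": -250,"tz": 110,"rz": -1.1,"jaw": -1},{"tx": 270,"ty": -281,"tz": 110,"rz": -1.23,"jaw": -1},{"tx": 300,"ty": -312,"tz": 110,"rz": -1.36,"jaw": -1},{"tx": 330,"ty": -343,"tz": 110,"rz": -1.5,"jaw": -1}], "grip_force": 40}}

```text
validation failed for argument at $.pl...
```

{"name": "apply_moves", "arguments": {"plan": [{"tx": 0,"ty": 0,"tz": 45,"rx": 0,"ry": 0,"rz": 0,"jaw": -1},{"tx": 25,"ty": -25,"tz": 100,"rx": 0,"ry": 0,"rz": -0.15,"jaw": -1},{"tx": 60,"ty": -62,"tz": 110,"rx": 0,"ry": 0,"rz": -0.3,"jaw": -1},{"tx": 90,"ty": -94,"tz": 110,"rx": 0,"ry": 0,"rz": -0.43,"jaw": -1},{"tx": 120,"ty": -125,"tz": 110,"rx": 0,"ry": 0,"rz": -0.56,"jaw": -1},{"tx": 150,"ty": -156,"tz": 110,"rx": 0,"ry": 0,"rz": -0.7,"jaw": -1},{"tx": 180,"ty": -187,"tz": 110,"rx": 0,"ry": 0,"rz": -0.83,"jaw": -1},{"tx": 210,"ty": -218,"tz": 110,"rx": 0,"ry": 0,"rz": -0.96,"jaw": -1},{"tx": 240,"ty": -250,"tz": 110,"rx": 0,"ry": 0,"rz": -1.1,"jaw": -1},{"tx": 270,"ty": -281,"tz": 110,"rx": 0,"ry": 0,"rz": -1.23,"jaw": -1},{"tx": 300,"ty": -312,"tz": 110,"rx": 0,"ry": 0,"rz": -1.36,"jaw": -1},{"tx": 330,"ty": -343,"tz": 110,"rx": 0,"ry": 0,"rz": -1.5,"jaw": -1}], "grip_force": 40}}

```text
time_s: 1.3
position: [0.4731, 0.1865, 0.3405]
tool_rot: [[0.195, 0.981, -0.002], [0.981, -0.195, 0.001], [0.0, -0.002, -1.0]]
ft_force: [-0.2, 1.4, -0.2]
grip_width: 0.0002
```

{"name": "apply_moves", "arguments": {"plan": [{"tx": 34,"ty": -34,"tz": 0,"rx": 0,"ry": 0,"rz": -0.05,"jaw": -1},{"tx": 68,"ty": -68,"tz": 0,"rx": 0,"ry": 0,"rz": -0.1,"jaw": -1},{"tx": 102,"ty": -102,"tz": 0,"rx": 0,"ry": 0,"rz": -0.15,"jaw": -1},{"tx": 136,"ty": -136,"tz": 0,"rx": 0,"ry": 0,"rz": -0.15,"jaw": -1},{"tx": 172,"ty": -171,"tz": 0,"rx": 0,"ry": 0,"rz": -0.15,"jaw": -1},{"tx": 172,"ty": -171,"tz": -45,"rx": 0,"ry": 0,"rz": -0.15,"jaw": -1},{"tx": 172,"ty": -171,"tz": -90,"rx": 0,"ry": 0,"rz": -0.15,"jaw": -1},{"tx": 172,"ty": -171,"tz": -130,"rx": 0,"ry": 0,"rz": -0.15,"jaw": -1},{"tx": 172,"ty": -171,"tz": -145,"rx": 0,"ry": 0,"rz": -0.15,"jaw": -1},{"tx": 172,"ty": -171,"tz": -145,"rx": 0,"ry": 0,"rz": -0.15,"jaw": -1}]}}

```text
time_s: 2.3
position: [0.644, 0.0156, 0.1925]
tool_rot: [[0.34, 0.94, -0.008], [0.94, -0.34, 0.002], [-0.001, -0.008, -1.0]]
ft_force: [0.4, -0.9, -0.2]
grip_width: -0.0003
```

```bash
cat > shot.py <<'E'
import sys
from rig import env
from h import *
k=sys.argv[1];s=env.observe();print(s['time_s'],'loc mm',(loc(s['position'])*1e3).round(1),'F',s['ft_force'].round(2),'grip',s['grip_width'],'jawang',np.degrees(np.arctan2(s['tool_rot'][1,1],s['tool_rot'][0,1])))
o=[]
for n,(r0,r1,c0,c1) in dict(top=(140,260,240,400),scene=(160,310,250,410)).items():
    if len(sys.argv)>2 and n not in sys.argv[2]: continue
    im=cv2.cvtColor(env.get_image(n)["image"],cv2.COLOR_RGB2BGR);cv2.imwrite(f"pics/{n}{k}.png",im)
    o.append(cv2.resize(im[r0:r1,c0:c1],(400,300 if n=='top' else 375),interpolation=cv2.INTER_CUBIC) )
o=[cv2.copyMakeBorder(x,0,375-x.shape[0],0,0,cv2.BORDER_CONSTANT) for x in o]
cv2.imwrite(f"pics/z{k}.png",np.hstack(o))
E
python3 shot.py 1
```

```text
2.3 loc mm [ 99.6 -44.1 192.5] F [ 0.37 -0.9  -0.18] grip -0.0002774704649487995 jawang -19.868040320929932
```

View pics/z1.png

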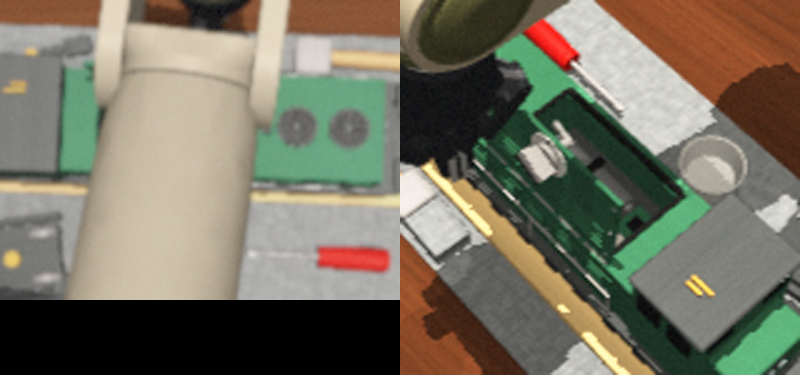

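{"name": "apply_moves", "arguments": {"plan": [{"tx": -20,"ty": 1.5,"tz": 0,"rx": 0,"ry": 0,"rz": 0,"jaw": -1},{"tx": -35,"ty": 2.6,"tz": 0,"rx": 0,"ry": 0,"rz": 0,"jaw": -1},{"tx": -45,"ty": 3.4,"tz": 0,"rx": 0,"ry": 0,"rz": 0,"jaw": -1},{"tx": -55,"ty": 4,"tz": 0,"rx": 0,"ry": 0,"rz": 0,"jaw": -1},{"tx": -62,"ty": 4.6,"tz": -1,"rx": 0,"ry": 0,"rz": 0,"jaw": -1},{"tx": -68,"ty": 5,"tz": -2,"rx": 0,"ry": 0,"rz": 0,"jaw": -1},{"tx": -74,"ty": 5.5,"tz": -6,"rx": 0,"ry": 0,"rz": 0,"jaw": -1},{"tx": -80,"ty": 6,"tz": -11,"rx": 0,"ry": 0,"rz": 0,"jaw": -1}]}}

```text
time_s: 3.2
position: [0.5653, 0.0214, 0.1853]
tool_rot: [[0.34, 0.941, -0.0], [0.941, -0.34, 0.001], [0.0, -0.0, -1.0]]
ft_force: [0.0, -0.0, 0.1]
grip_width: -0.0003
```

```bash
python3 shot.py 2
```

```text
3.2 loc mm [ 20.7 -44.2 185.3] F [ 0.05 -0.05  0.12] grip -0.000325039360539476 jawang -19.861644030038004
```

View pics/z2.png

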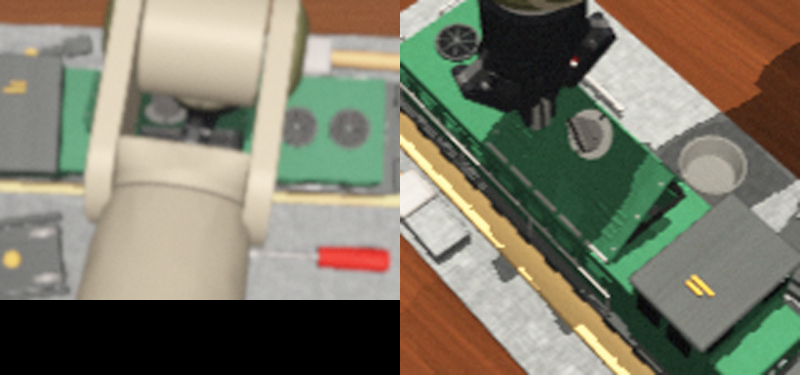

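{"name": "apply_moves", "arguments": {"plan": [{"tx": -6,"ty": 0.5,"tz": -8,"rx": 0,"ry": 0,"rz": 0,"jaw": -1},{"tx": -11,"ty": 0.8,"tz": -18,"rx": 0,"ry": 0,"rz": 0,"jaw": -1},{"tx": -14,"ty": 1,"tz": -26,"rx": 0,"ry": 0,"rz": 0,"jaw": -1},{"tx": -16,"ty": 1,"tz": -31,"rx": 0,"ry": 0,"rz": 0,"jaw": -1},{"tx": -18,"ty": 1,"tz": -34,"rx": 0,"ry": 0,"rz": 0,"jaw": -1},{"tx": -20,"ty": 1,"tz": -36,"rx": 0,"ry": 0,"rz": 0,"jaw": -1},{"tx": -20,"ty": 1,"tz": -36,"rx": 0,"ry": 0,"rz": 0,"jaw": -1},{"tx": -20,"ty": 1,"tz": -36,"rx": 0,"ry": 0,"rz": 0,"jaw": -1}]}}

```text
time_s: 4.1
position: [0.5447, 0.0226, 0.1488]
tool_rot: [[0.34, 0.941, -0.002], [0.941, -0.34, 0.001], [0.0, -0.002, -1.0]]
ft_force: [0.2, 0.7, -0.0]
grip_width: 0.0001
```

```bash
python3 shot.py 3
```

```text
4.1 loc mm [ 1.000e-01 -4.460e+01  1.488e+02] F [ 0.19  0.68 -0.  ] grip 5.689922904505613e-05 jawang -19.858268323588558
```

View pics/z3.png

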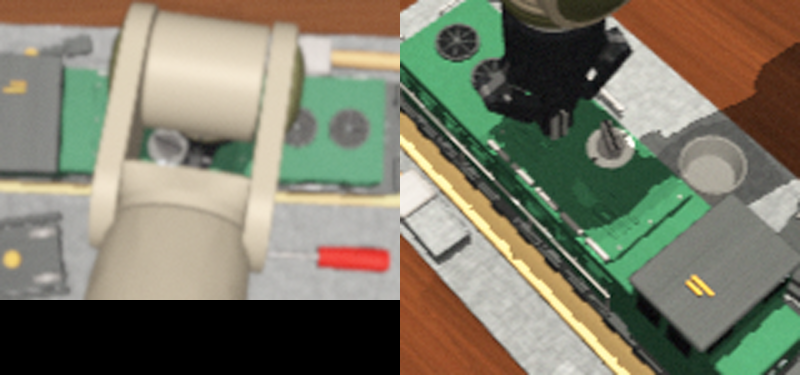

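{"name": "apply_moves", "arguments": {"plan": [{"tx": 0,"ty": 0,"tz": -1,"rx": 0,"ry": 0,"rz": 0,"jaw": -1},{"tx": 0,"ty": 0,"tz": -2,"rx": 0,"ry": 0,"rz": 0,"jaw": -1},{"tx": 0,"ty": 0,"tz": -2.5,"rx": 0,"ry": 0,"rz": 0,"jaw": -1},{"tx": 0,"ty": 0,"tz": -2.5,"rx": 0,"ry": 0,"rz": 0,"jaw": -1}]}}

```text
time_s: 4.6
position: [0.5448, 0.0225, 0.1464]
tool_rot: [[0.34, 0.941, -0.002], [0.941, -0.34, 0.001], [0.0, -0.002, -1.0]]
ft_force: [0.4, 0.3, 2.3]
grip_width: 0.0001
```

{"name": "apply_moves", "arguments": {"plan": [{"tx": 0,"ty": 0,"tz": 40,"rx": 0,"ry": 0,"rz": 0,"jaw": 0},{"tx": 0,"ty": -40,"tz": 60,"rx": 0,"ry": 0,"rz": 0,"jaw": 0},{"tx": -20,"ty": -85,"tz": 80,"rx": 0,"ry": 0,"rz": 0,"jaw": 0},{"tx": -40,"ty": -130,"tz": 80,"rx": 0,"ry": 0,"rz": 0,"jaw": 0},{"tx": -40,"ty": -130,"tz": 80,"rx": 0,"ry": 0,"rz": 0,"jaw": 0}]}}

```text
time_s: 5.1
position: [0.5034, -0.1116, 0.2269]
tool_rot: [[0.345, 0.939, -0.001], [0.939, -0.345, -0.001], [-0.001, -0.001, -1.0]]
ft_force: [0.1, 0.7, -0.3]
grip_width: 0.0423
```

```bash
python3 shot.py 4
python3 - <<'E'
import cv2,numpy as np
a=cv2.imread("pics/top4.png")[160:215,270:350];b=cv2.imread("pics/scene4.png")[190:260,295:375]
a=cv2.resize(a,(400,275),interpolation=cv2.INTER_CUBIC);b=cv2.resize(b,(400,350),interpolation=cv2.INTER_CUBIC)
cv2.imwrite("pics/zz4.png",np.hstack([cv2.copyMakeBorder(a,0,75,0,0,cv2.BORDER_CONSTANT),b]))
E
```

```text
5.1 loc mm [ -31.1 -181.4  226.9] F [ 0.13  0.69 -0.28] grip 0.042299072679030075 jawang -20.15756555749497
```

View pics/z4.png

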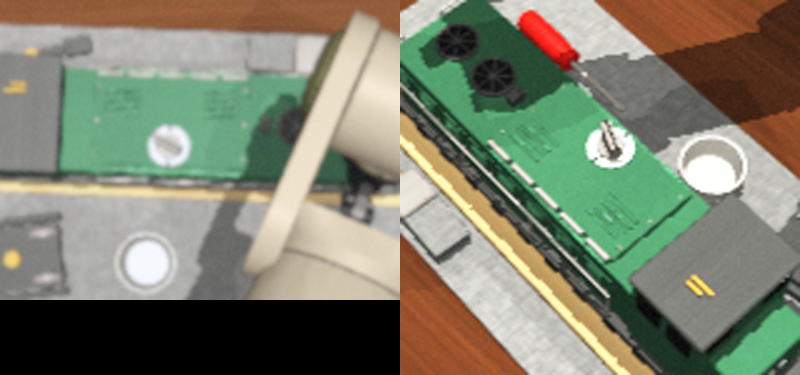

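View pics/zz4.png

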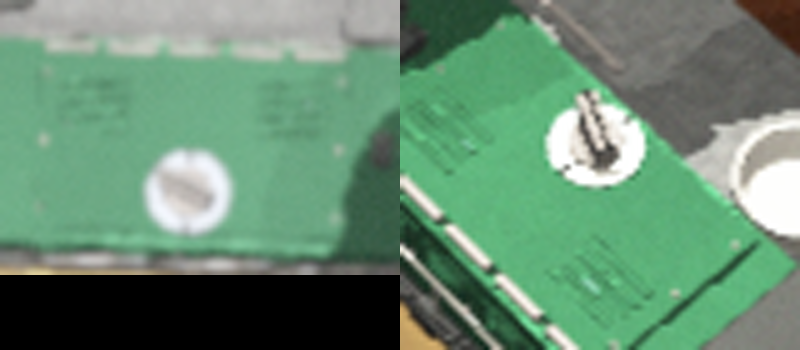

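Run:
```python
from h import *
t=lambda x,y:(270+(x+.5)/5-.5,160+(y+.5)/5-.5)
s=lambda x,y:(295+(x-400+.5)/5-.5,190+(y+.5)/5-.5)
im={n:cv2.imread(f"pics/{n}4.png").astype(int) for n in('top','scene')}
for n,(c0,c1,r0,r1) in dict(top=(290,325,180,212),scene=(318,350,200,236)).items():
    f=im[n];m=((f[...,1]-f[...,2]<25)&(f.sum(2)>250)).astype(np.uint8)
    m2=np.zeros_like(m);m2[r0:r1,c0:c1]=m[r0:r1,c0:c1]
    k,L,S,C=cv2.connectedComponentsWithStats(m2);i=1+np.argmax(S[1:,4])
    print(n,'plate bbox',S[i],'C',C[i],'bboxc->',(loc(onz(n,S[i][0]+S[i][2]/2-.5,S[i][1]+S[i][3]/2-.5,.147))*1e3).round(1))
    # darker grey wing within plate
    g=f.sum(2)/3;
    if n=='top':
        ww=((L==i)&(g<205)); ww=cv2.erode((L==i).astype(np.uint8),np.ones((3,3)))*(g<205)
        ys,xs=np.nonzero(ww);P=np.array([loc(onz('top',x,y,.168))[:2] for x,y in zip(xs,ys)]);l=cv2.fitLine(P.astype(np.float32),cv2.DIST_L2,0,.01,.01).ravel();print('wing',len(P),P.mean(0),'turn',np.arctan2(l[0],l[1]))
print('click plate',loc(onz('top',*t(189,192),.147)),loc(onz('scene',*s(597,145),.147)))
a,b=loc(onz('top',*t(162,175),.168)),loc(onz('top',*t(213,207),.168));print(a,b,(a+b)/2)
a,b=loc(onz('scene',*s(588,95),.168)),loc(onz('scene',*s(605,160),.168));print(a,b,(a+b)/2)
```

```text
top plate bbox [299 190  17  17 231] C [307.25108225 198.        ] bboxc-> [-22.5   0.4 147. ]
wing 52 [-0.0240688  -0.00070947] turn 0.49454537
scene plate bbox [325 208  19  19 252] C [333.67063492 218.15079365] bboxc-> [-26.3  -6.8 147. ]
click plate [-0.02245961 -0.00058129  0.147     ] [-0.0237014  -0.00390979  0.147     ]
[-0.01721489  0.01101014  0.168     ] [-0.03127409 -0.01371159  0.168     ] [-0.02424449 -0.00135072  0.168     ]
[-0.02773132 -0.01497435  0.168     ] [-0.01200123  0.01233083  0.168     ] [-0.01986628 -0.00132176  0.168     ]
```

{"name": "apply_moves", "arguments": {"plan": [{"tx": 5,"ty": 45,"tz": 0,"rx": 0,"ry": 0,"rz": -0.08,"jaw": 0},{"tx": 10,"ty": 90,"tz": 0,"rx": 0,"ry": 0,"rz": -0.15,"jaw": 0},{"tx": 15,"ty": 135,"tz": 0,"rx": 0,"ry": 0,"rz": -0.19,"jaw": 0},{"tx": 21,"ty": 179,"tz": -5,"rx": 0,"ry": 0,"rz": -0.19,"jaw": 0},{"tx": 21,"ty": 179,"tz": -35,"rx": 0,"ry": 0,"rz": -0.19,"jaw": 0},{"tx": 21,"ty": 179,"tz": -60,"rx": 0,"ry": 0,"rz": -0.19,"jaw": 0},{"tx": 21,"ty": 179,"tz": -71,"rx": 0,"ry": 0,"rz": -0.19,"jaw": 0},{"tx": 21,"ty": 179,"tz": -71,"rx": 0,"ry": 0,"rz": -0.19,"jaw": 0}], "grip_force": 25}}

```text
time_s: 6.0
position: [0.5249, 0.0716, 0.1541]
tool_rot: [[0.512, 0.859, -0.005], [0.859, -0.512, 0.002], [-0.001, -0.005, -1.0]]
ft_force: [0.2, -0.0, 0.4]
grip_width: 0.0426
```

```bash
python3 shot.py 5
```

```text
6.0 loc mm [-23.3   2.9 154.1] F [ 0.15 -0.03  0.42] grip 0.042594097880303286 jawang -30.81930004653404
```

View pics/z5.png

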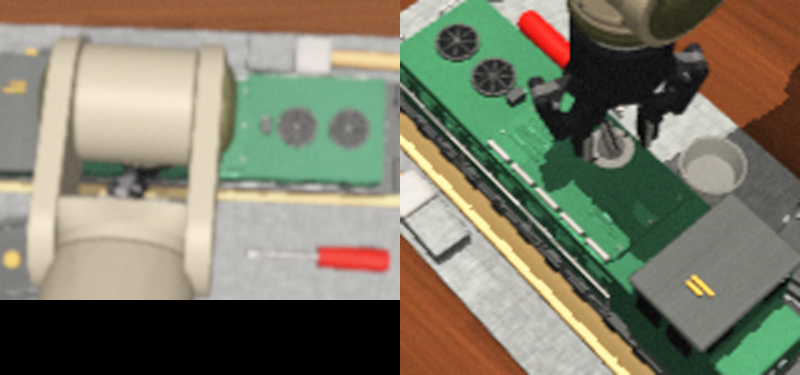

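{"name": "apply_moves", "arguments": {"plan": [{"tx": 0,"ty": -4,"tz": 1.5,"rx": 0,"ry": 0,"rz": 0,"jaw": 0},{"tx": 0,"ty": -4,"tz": 1.5,"rx": 0,"ry": 0,"rz": 0,"jaw": 0}]}}

```text
time_s: 6.3
position: [0.5266, 0.0665, 0.159]
tool_rot: [[0.513, 0.858, 0.002], [0.858, -0.513, 0.001], [0.002, 0.001, -1.0]]
ft_force: [-0.4, 0.8, -1.4]
grip_width: 0.0426
```

{"name": "apply_moves", "arguments": {"plan": [{"tx": -2,"ty": 0.5,"tz": -3,"rx": 0,"ry": 0,"rz": 0,"jaw": 0},{"tx": -2,"ty": 0.5,"tz": -3,"rx": 0,"ry": 0,"rz": 0,"jaw": 0},{"tx": -2,"ty": 0.5,"tz": -3,"rx": 0,"ry": 0,"rz": 0,"jaw": -0.5},{"tx": -2,"ty": 0.5,"tz": -3,"rx": 0,"ry": 0,"rz": 0,"jaw": -0.85},{"tx": -2,"ty": 0.5,"tz": -3,"rx": 0,"ry": 0,"rz": 0,"jaw": -1},{"tx": -2,"ty": 0.5,"tz": -3,"rx": 0,"ry": 0,"rz": 0,"jaw": -1},{"tx": -2,"ty": 0.5,"tz": -3,"rx": 0,"ry": 0,"rz": 0,"jaw": -1}]}}

```text
time_s: 7.0
position: [0.5248, 0.0668, 0.1559]
tool_rot: [[0.514, 0.858, 0.002], [0.858, -0.514, 0.001], [0.002, 0.001, -1.0]]
ft_force: [1.8, -2.3, -1.4]
grip_width: 0.0082
```

```bash
python3 shot.py 6
```

```text
7.0 loc mm [-23.2  -1.9 155.9] F [ 1.82 -2.32 -1.38] grip 0.008215058155682329 jawang -30.904549865329432
```

View pics/z6.png

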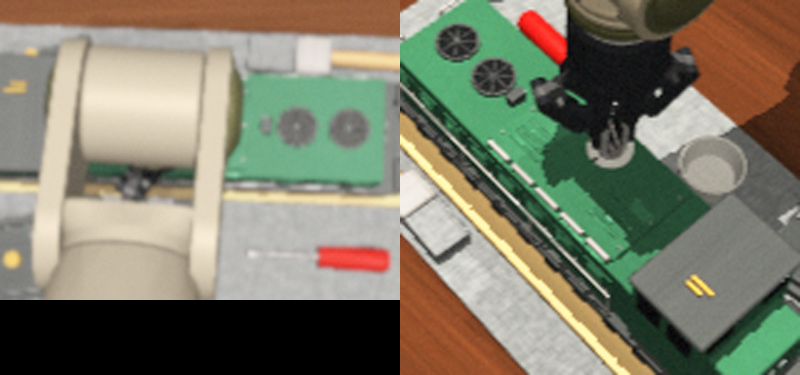

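{"name": "apply_moves", "arguments": {"plan": [{"tx": 0,"ty": 0,"tz": 0,"rx": 0,"ry": 0,"rz": -0.12,"jaw": -1},{"tx": 0,"ty": 0,"tz": 0,"rx": 0,"ry": 0,"rz": -0.24,"jaw": -1},{"tx": 0,"ty": 0,"tz": 0,"rx": 0,"ry": 0,"rz": -0.36,"jaw": -1},{"tx": 0,"ty": 0,"tz": 0,"rx": 0,"ry": 0,"rz": -0.48,"jaw": -1},{"tx": 0,"ty": 0,"tz": 0,"rx": 0,"ry": 0,"rz": -0.6,"jaw": -1},{"tx": 0,"ty": 0,"tz": 0,"rx": 0,"ry": 0,"rz": -0.72,"jaw": -1},{"tx": 0,"ty": 0,"tz": 0,"rx": 0,"ry": 0,"rz": -0.84,"jaw": -1},{"tx": 0,"ty": 0,"tz": 0,"rx": 0,"ry": 0,"rz": -0.96,"jaw": -1},{"tx": 0,"ty": 0,"tz": 0,"rx": 0,"ry": 0,"rz": -1.06,"jaw": -1},{"tx": 0,"ty": 0,"tz": 0,"rx": 0,"ry": 0,"rz": -1.107,"jaw": -1},{"tx": 0,"ty": 0,"tz": 0,"rx": 0,"ry": 0,"rz": -1.107,"jaw": -1},{"tx": 0,"ty": 0,"tz": 0,"rx": 0,"ry": 0,"rz": -1.107,"jaw": -1}]}}

```text
time_s: 8.3
position: [0.5245, 0.0671, 0.1558]
tool_rot: [[0.997, -0.074, 0.001], [-0.074, -0.997, -0.001], [0.001, 0.001, -1.0]]
ft_force: [-0.6, 1.2, -1.2]
grip_width: 0.0081
```

```bash
python3 shot.py 7
```

```text
8.3 loc mm [-23.5  -1.6 155.8] F [-0.63  1.21 -1.19] grip 0.008053588766232739 jawang -94.24494361712372
```

View pics/z7.png

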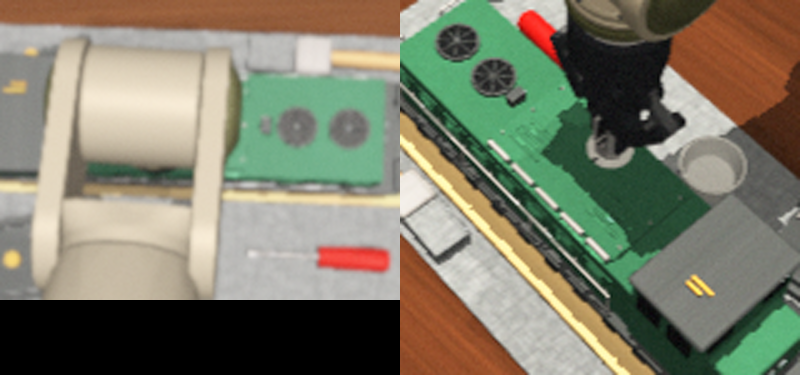

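{"name": "apply_moves", "arguments": {"plan": [{"tx": 0,"ty": 0,"tz": 0,"rx": 0,"ry": 0,"rz": 0,"jaw": -0.3},{"tx": 0,"ty": 0,"tz": 0,"rx": 0,"ry": 0,"rz": 0,"jaw": -0.3},{"tx": 0,"ty": 0,"tz": 5,"rx": 0,"ry": 0,"rz": 0,"jaw": -0.3},{"tx": 0,"ty": 0,"tz": 35,"rx": 0,"ry": 0,"rz": 0,"jaw": -0.3},{"tx": 0,"ty": -25,"tz": 70,"rx": 0,"ry": 0,"rz": 0,"jaw": -1},{"tx": 0,"ty": -70,"tz": 70,"rx": 0,"ry": 0,"rz": 0,"jaw": -1},{"tx": 0,"ty": -115,"tz": 70,"rx": 0,"ry": 0,"rz": 0,"jaw": -1},{"tx": 0,"ty": -160,"tz": 70,"rx": 0,"ry": 0,"rz": 0,"jaw": -1},{"tx": 0,"ty": -165,"tz": 70,"rx": 0,"ry": 0,"rz": 0,"jaw": -1}]}}

```text
time_s: 9.3
position: [0.5245, -0.1022, 0.226]
tool_rot: [[0.997, -0.079, 0.002], [-0.079, -0.997, -0.002], [0.002, 0.002, -1.0]]
ft_force: [-0.4, 1.4, -0.3]
grip_width: 0.0002
```

```bash
python3 shot.py 8
python3 - <<'E'
import cv2,numpy as np
a=cv2.imread("pics/top8.png")[160:215,270:350];b=cv2.imread("pics/scene8.png")[190:260,295:375]
a=cv2.resize(a,(400,275),interpolation=cv2.INTER_CUBIC);b=cv2.resize(b,(400,350),interpolation=cv2.INTER_CUBIC)
cv2.imwrite("pics/zz8.png",np.hstack([cv2.copyMakeBorder(a,0,75,0,0,cv2.BORDER_CONSTANT),b]))
E
```

```text
9.3 loc mm [ -10.8 -170.5  226. ] F [-0.41  1.44 -0.34] grip 0.00023043748674195463 jawang -94.52662065642076
```

View pics/zz8.png

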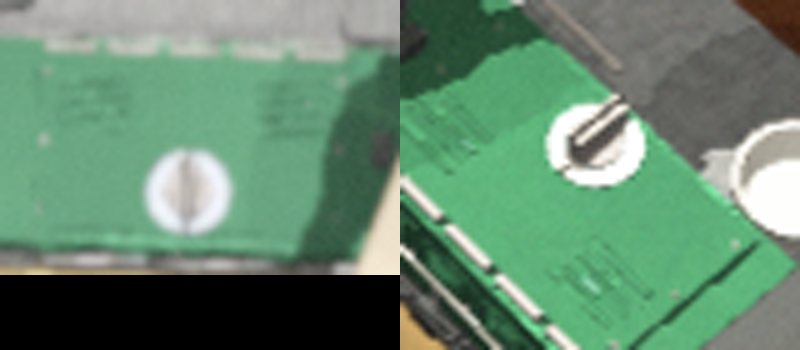

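{"name": "apply_moves", "arguments": {"plan": [{"tx": 3,"ty": 42,"tz": 0,"rx": 0,"ry": 0,"rz": 0,"jaw": -1},{"tx": 6,"ty": 84,"tz": 0,"rx": 0,"ry": 0,"rz": 0,"jaw": -1},{"tx": 8,"ty": 118,"tz": -10,"rx": 0,"ry": 0,"rz": 0,"jaw": -1},{"tx": 8,"ty": 125,"tz": -40,"rx": 0,"ry": 0,"rz": 0,"jaw": -1},{"tx": 8,"ty": 125,"tz": -62,"rx": 0,"ry": 0,"rz": 0,"jaw": -1},{"tx": 8,"ty": 125,"tz": -72,"rx": 0,"ry": 0,"rz": 0,"jaw": -1},{"tx": 8,"ty": 125,"tz": -76,"rx": 0,"ry": 0,"rz": 0,"jaw": -1},{"tx": 8,"ty": 125,"tz": -76,"rx": 0,"ry": 0,"rz": 0,"jaw": -1},{"tx": 8,"ty": 125,"tz": -76,"rx": 0,"ry": 0,"rz": 0,"jaw": -1},{"tx": 8,"ty": 125,"tz": -76,"rx": 0,"ry": 0,"rz": 0,"jaw": -1}]}}

```text
time_s: 10.4
position: [0.5328, 0.0259, 0.1509]
tool_rot: [[0.997, -0.077, 0.003], [-0.077, -0.997, -0.001], [0.003, 0.001, -1.0]]
ft_force: [-1.0, -0.9, 0.4]
grip_width: -0.0001
```

{"name": "apply_moves", "arguments": {"plan": [{"tx": 0,"ty": -3,"tz": -1,"rx": 0,"ry": 0,"rz": 0,"jaw": -1},{"tx": 0,"ty": -3,"tz": -2,"rx": 0,"ry": 0,"rz": 0,"jaw": -1},{"tx": 0,"ty": -3,"tz": -3,"rx": 0,"ry": 0,"rz": 0,"jaw": -1},{"tx": 0,"ty": -3,"tz": -4,"rx": 0,"ry": 0,"rz": 0,"jaw": -1},{"tx": 0,"ty": -3,"tz": -4,"rx": 0,"ry": 0,"rz": 0,"jaw": -1},{"tx": 0,"ty": -3,"tz": -4,"rx": 0,"ry": 0,"rz": 0,"jaw": -1}]}}

```text
time_s: 11.0
position: [0.5328, 0.0229, 0.1469]
tool_rot: [[0.997, -0.077, 0.003], [-0.077, -0.997, -0.001], [0.003, 0.001, -1.0]]
ft_force: [-0.3, -0.9, 0.8]
grip_width: 0.0002
```

{"name": "apply_moves", "arguments": {"plan": [{"tx": 0,"ty": 0,"tz": -0.5,"rx": 0,"ry": 0,"rz": 0,"jaw": -1},{"tx": 0,"ty": 0,"tz": -1,"rx": 0,"ry": 0,"rz": 0,"jaw": -1},{"tx": 0,"ty": 0,"tz": -1,"rx": 0,"ry": 0,"rz": 0,"jaw": -1},{"tx": 0,"ty": 0,"tz": -1,"rx": 0,"ry": 0,"rz": 0,"jaw": -1}]}}

```text
time_s: 11.4
position: [0.5328, 0.0229, 0.1461]
tool_rot: [[0.997, -0.077, 0.003], [-0.077, -0.997, -0.001], [0.003, 0.001, -1.0]]
ft_force: [-2.3, -0.2, 4.2]
grip_width: -0.0002
```

{"name": "apply_moves", "arguments": {"plan": [{"tx": 0,"ty": 0,"tz": -0.5,"rx": 0,"ry": 0,"rz": 0,"jaw": -1},{"tx": 0,"ty": 0,"tz": -0.8,"rx": 0,"ry": 0,"rz": 0,"jaw": -1},{"tx": 0,"ty": 0,"tz": -0.8,"rx": 0,"ry": 0,"rz": 0,"jaw": -1},{"tx": 0,"ty": 0,"tz": -0.8,"rx": 0,"ry": 0,"rz": 0,"jaw": -1}]}}

```text
time_s: 11.8
position: [0.5329, 0.0229, 0.146]
tool_rot: [[0.997, -0.077, 0.004], [-0.077, -0.997, -0.002], [0.004, 0.001, -1.0]]
ft_force: [-3.7, -0.4, 9.3]
grip_width: 0.0001
```

{"name": "apply_moves", "arguments": {"plan": [{"tx": 0,"ty": 0,"tz": -1,"rx": 0,"ry": 0,"rz": 0,"jaw": -1},{"tx": 0,"ty": 0,"tz": -1.3,"rx": 0,"ry": 0,"rz": 0,"jaw": -1},{"tx": 0,"ty": 0,"tz": -1.3,"rx": 0,"ry": 0,"rz": 0,"jaw": -1},{"tx": 0,"ty": 0,"tz": -1.3,"rx": 0,"ry": 0,"rz": 0,"jaw": -1},{"tx": 0,"ty": 0,"tz": -1.3,"rx": 0,"ry": 0,"rz": 0,"jaw": -1}]}}

```text
time_s: 12.3
position: [0.5328, 0.0229, 0.146]
tool_rot: [[0.997, -0.077, 0.005], [-0.077, -0.997, -0.002], [0.005, 0.002, -1.0]]
ft_force: [-4.5, -0.4, 13.9]
grip_width: 0.0002
```

```bash
python3 shot.py 9
python3 - <<'E'
import cv2,numpy as np
a=cv2.imread("pics/scene9.png")[180:260,285:375]
cv2.imwrite("pics/zz9.png",cv2.resize(a,None,fx=7,fy=7,interpolation=cv2.INTER_CUBIC))
from rig import env
print(env.observe()['ft_force'],env.observe()['position'],env.observe()['qvel'].round(2))
E
```

```text
12.3 loc mm [-11.8 -45.1 146. ] F [-4.52 -0.4  13.89] grip 0.00018238033778670987 jawang -94.39330688131017
[-5.19915121 -0.97066393 14.93328296] [0.53282416 0.02290809 0.14592796] [ 0.02  0.    0.02  0.08 -0.12 -0.09]
```

View pics/zz9.png

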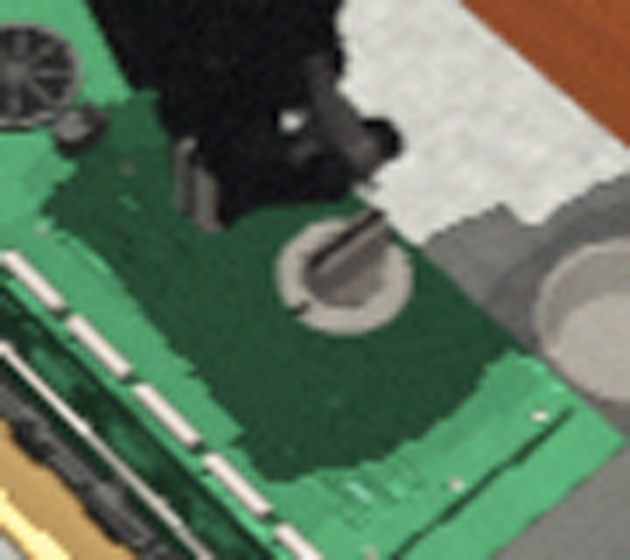

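```bash
python3 -c "
from rig import env
print(env.close_job())"
```

```text
the job is handed in; nothing more can be done
None
```

I shut the hatch, turned the fastener to its locked position and handed the job in at about 12 s, with the fingers still pressing on the sheet. The hand-in gives no verdict, and I could not read the hatch and fastener angles directly.

- **Hatch:** I swung it down with closed fingers and pressed it onto its seal. A picture then showed it shut.
- **Fastener:** I gripped the wing and turned it 63° clockwise, from about 0.46 to 1.57 rad by the gripper's angle. After I let go, the top picture showed the wing's slot in line with both index slots.
- **Final press:** The closed fingers press the sheet 45 mm along from the fastener and 56 mm from the hinge. The last reading was about 15 N down, plus about 5 N sideways. Fingertip height stayed at 146.0 mm, the expected height of the closed hatch face, while the force rose from 9 to 14 N. That means the hatch is against its hard stop.
- **Clearance:** The last picture shows the fingers clear of the fastener.
- **Tools and spares:** I never went near them, and they looked unmoved where the pictures showed them. I did not measure their positions.
- **What disagreed:** The first two views put the wing's starting turn at about 0.49 rad. That is slightly over the stated 0.45, but the grip aligned the wing. One approach move ended about 4 mm off before it settled, and I corrected it before closing the jaws.

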